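# Seat a drill guide on its jig pin and hold it down

## Robot

A 6-joint arm with a two-finger parallel gripper is mounted at the origin on the work surface. World frame = base frame: x ahead of the robot, y to its left, z up, the work surface at z = 0. Lengths are in m, angles in rad, forces in N, time in s.
With the tool pointing down it reaches from about 0.375 to 0.975 m from the base axis. Payload 3.8 kg.
Tool frame: the origin (TCP) lies midway between the tips of the shut fingers; the grasp point (between the pads) lies 19 mm behind it (grasp_offset is the distance from the TCP to the grasp point, in m); z points along the fingers, y is the direction in which the jaws open and shut (so a half turn about z gives the same grasp; the last joint's range is limited). The gripper opens to 85 mm and grips with 20 to 120 N. Pads are 22 mm wide; open, the fingers measure 114 mm over their backs; the gripper's body (76 mm by 85 mm) begins 54 mm behind the grasp point. The pads swing forward as they close: fully open they stand 13 mm farther back than shut.
Start: joints at [1.311, 0.264, 1.604, -0, 1.274, -0.037], TCP at [0.149, 0.658, 0.231] pointing down, gripper open.
Joint ranges: [-2.63, 2.63], [-0.94, 2.18], [0.31, 2.57], [-1.31, 4.45], [0, 2.66], [-2.55, 2.55]. Speed limits (rad/s): [2.57, 2.57, 3.14, 3.14, 3.14, 3.14].

## Interface

Orientations are given as a rotation vector (axis times angle).
In Python, from plant import get_state, camera, get_calibration, finish_job, grasp_offset gives the robot as it stands. The module is installed in compiled form; this text tells all that it offers.
- The arm moves only by the tool move_arm, never from a script. Its argument "series" is a list of rows, each an object of numbers: "dx", "dy", "dz": the shift along the tool's x, y, z in cm; "ax", "ay", "az": the turn, a rotation vector about the tool's x, y, z in degrees. A call has 1 to 5 rows; each row shifts and turns the pose as measured when the row begins, along the tool's axes as they then stand; what a row does not reach is not made up. A row lasts 1/10 s, in which the tool goes at most 50 mm and 8.59 degrees, less where a joint would pass 70% of its speed; a pose out of reach is approached as far as the arm can. A call with a gripper value outside its range is refused whole. "gripper" is the opening in per cent of the stroke, from 0 (shut) to 100 (fully open), set as the call begins (left out, the last holds). The fingers move at their own pace and stop on an object; the grip force is fixed at half the most. Time passes only in rows, so rows that do not move let the fingers close. It gives the time, the measured TCP pose, the force and the opening at its end, in the units of the state.
- get_state(): the state, without advancing time (a new reading comes with each control period).
- camera(name): name is "scene" or "side" or "wrist"; returns (picture, depth): 400x640x3 uint8, red, green, blue; 400x640 float32, m along the optical axis (not along the pixel's ray), 0 where there is no reading.
- get_calibration(name): a dict with "intrinsics" (3x3 intrinsics, pixels), "distortion" ([k1, k2, p1, p2, k3] as OpenCV has them; the pictures are not rectified), "world_from_camera" (4x4, takes a point from camera to world coordinates); the wrist camera has in their place "hand_eye" (4x4, takes a point from camera to tool coordinates, whose origin is the TCP and whose axes are the flange's). Camera axes: x right, y up, looking along -z (the intrinsics and any distortion apply to the point x, -y, -z); pixel columns grow to the right and rows downward; lengths in m; the calibration is good to about 2 mm. A picture is of the moment at which its call begins: read the wrist's pose just before it. get_calibration takes no time and is no camera call.
- finish_job(): hands the job in, once; it reports no verdict.
The state is a dict: "time_s": time; "joint_pos": joint angles; "qd": joint speeds; "joint_torque": joint torques, N m; "tool_pos": TCP position; "orientation": TCP orientation; "ft_force": force on the tool from outside, world axes, zero at the start; "wrist_torque": the same for the moment, N m; "finger_gap": opening from 0.0 (shut) to 1.0 (fully open).
Only numpy, scipy, OpenCV 4.12 (cv2) and the standard library are available. Lean on these libraries where they do the work, as an engineer would, in place of code of your own. Each camera call takes 0.05 s, during which the arm holds its last target. There are 200 camera calls.

## Task

Take the grey drill guide by its wooden handle and set it on the drilling jig, red-marked end at the pin end and square with the jig, so that its hidden socket drops over the brass locating pin; then press it down against the sprung oak blank until it sits flat and fully home on both aluminium rails. Finish while still holding it pressed down there (let go and the spring lifts it), ready for drilling. Leave everything else on the bench where it is.

Things in the scene. Friction and masses are not known exactly. Their poses are not given: they have to be found in the camera images.
- guide: loose drill guide, 0.2-0.4 kg: grey block 110 (x) x 90 (y) x 34 mm, flat top with brass bushes, and on its middle a wooden handle 60 (x) x 24 (y) x 34 mm, gripped across its 24 mm. Origin: centre of the underside, z up. Its -x end face and a dot on top at that end are red; at the start that end faces roughly the robot (within 45 degrees), the guide lying upright on the bench
- guide_socket (a point): centre of the mouth of a blind round socket in the guide's underside, 35 mm from the guide's origin towards the red (-x) end; 15 mm in diameter, 24 mm deep, not visible from above
- guide_far (a point): point on the guide's underside, 45 mm from its origin along +x (the end away from the red one)
- guide_grip (a point): middle of the guide's wooden handle, 55 mm above its underside and 21 mm above the grey top
- base: drilling jig, fixed: plywood 180 (x) x 140 (y) x 18 mm with two aluminium rails (110 mm along x, 16 wide, centred 37 mm either side of the x axis, tops 38 mm above the bench), the light oak blank between. Origin: centre of the underside, z up. The guide belongs with its origin straight above this one, axes parallel, underside on the rail tops
- pin_tip (a point): centre of the top of the fixed brass pin, 58 mm above the bench, 35 mm from the jig's origin along its -x (the end roughly towards the robot). The pin is 12 mm in diameter, its last 6 mm tapering to 5 mm; it stands up through a 16 mm hole in the blank, 12 mm proud of the raised blank and 20 mm above the rails
- base_far (a point): point between the rails at rail-top height, 45 mm from the jig's origin along +x; guide_far comes above it when the guide is home
- blank (a joint): how far the oak blank (120 x 48 x 26 mm, moving only vertically, on springs) is pressed down, m: 0 raised, top 46 mm above the bench; 0.008 when level with the rails, the guide sitting on them. It pushes up with about 6 N at 0 and 12 N at 0.008 (the hand adds some 8 to 10 N to the guide's weight) and lifts the guide again when let go
- pencil: blue mechanical pencil lying down, 155 x 11 mm; origin on the bench under its middle
- offcut: dark hardwood offcut, 70 x 45 x 30 mm; origin centre of underside
- sander: cork sanding block, 110 x 62 x 28 mm; origin centre of underside
- case: blue drill-bit case lying flat, 195 x 85 x 45 mm; origin centre of underside
- glue: yellow glue bottle, 60 mm across, 160 mm tall; origin centre of underside
- mallet: wooden mallet lying down, 305 mm long, head 70 x 120 x 70 mm; origin on the bench under its handle
Things that resemble listed ones, but are neither listed nor needed, are in the scene too. Leave any blue or turquoise look-alike of the guide alone. Leave any black look-alike of the base alone.

How it is judged:
On the way, in this order (a step that is already met when the one before it is completed fails the run):
1. the guide is lifted off the bench in the gripper (height (world z) of guide above 0.03 m and contact force between the fingers and guide above 1 N), for 0.2 s.
2. the guide has dropped over the pin: its socket is at least 5 mm down on the pin (horizontal distance between guide_socket and pin_tip below 0.004 m and z of guide_socket in the frame of base below 0.053 m), for 0.05 s.
3. the guide is pressed down home on both rails, square with the jig (horizontal distance between guide_socket and pin_tip below 0.0035 m and horizontal distance between guide_far and base_far below 0.01 m and z of each of guide_socket, guide_far in the frame of base below 0.04 m and value of joint blank above 0.006 m and angle between guide's own z axis and vertical below 0.06 rad), for 0.2 s.
At the end, for the whole second after the job is handed in: Socket within 3.5 mm of the pin in plan, far point within 10 mm (right way round, square), underside within 2 mm of the rail tops at both ends and level, oak blank pressed more than 6 mm, fingers still bearing on the guide with more than 2 N, guide at rest (all of step 3 and contact force between the fingers and guide above 2 N and linear speed of guide below 0.02 m/s); the arm keeps its last pose, push and grip.
It fails at once if the guide is tipped over (angle between guide's own z axis and vertical above 0.6 rad).
It fails at once if another thing on the bench is shifted by more than 3 cm (distance of any of pencil, offcut, sander, case, glue, mallet from where it was at the start of the episode above 0.03 m).
It also fails if it takes over 35 s, if anything falls off the work surface, if the arm or the gripper's body presses on something with over 40 N, if the wrist force passes 120 N, or if a joint passes its speed limit or range.

## Working session

There is one attempt and no reset: what is moved stays moved. The work goes in short steps, Python scripts to look and compute and a tool call to move; the robot and the scene stay as the last step left them, time stands still between calls to the robot, and variables do not carry over. Pictures are saved under pics/ and viewed, about 8 in all and at most 12, crops included, and the job is handed in when it is done.

Besides the shell and the picture viewer there is one more tool, called after "Emit:" as name([rows], argument=value, ...), one row to a line, values as JSON. move_arm: Moves the arm, as the interface text tells. Its arguments: {"type":"object","properties":{"series":{"type":"array","items":{"type":"object","properties":{"dx":{"type":"number"},"dy":{"type":"number"},"dz":{"type":"number"},"ax":{"type":"number"},"ay":{"type":"number"},"az":{"type":"number"}}}},"gripper":{"type":"number"}},"required":["series"]}

```bash
mkdir -p pics
cat > h.py <<'E'
import numpy as np, cv2
from scipy.spatial.transform import Rotation as R
from plant import *
def T_tool(s):
    T=np.eye(4);T[:3,:3]=R.from_rotvec(s["orientation"]).as_matrix();T[:3,3]=s["tool_pos"];return T
def grab(name):
    s=get_state();im,d=camera(name);c=get_calibration(name)
    W=T_tool(s)@np.array(c["hand_eye"]) if name=="wrist" else np.array(c["world_from_camera"])
    return im,d,np.array(c["intrinsics"]),np.array(c["distortion"]),W
def cloud(d,K,D,W):
    h,w=d.shape;v,u=np.mgrid[:h,:w]
    p=cv2.undistortPoints(np.stack([u,v],-1).reshape(-1,1,2).astype(np.float64),K,D).reshape(h,w,2)
    P=np.stack([p[...,0]*d,-p[...,1]*d,-d],-1)@W[:3,:3].T+W[:3,3]
    P[d==0]=np.nan;return P
E
python3 - <<'E'
from h import *
s=get_state();print(s,grasp_offset)
for n in("scene","side"):
    im,d,K,D,W=grab(n);cv2.imwrite(f"pics/{n}0.png",im[...,::-1]);np.savez(f"{n}0.npz",im=im,d=d,K=K,D=D,W=W);print(n,W.round(3).tolist(),D)
a=[cv2.imread(f"pics/{n}0.png") for n in("scene","side")]
E
```

```text
{'time_s': 0.0, 'joint_pos': array([ 1.31110982e+00,  2.64760658e-01,  1.60537353e+00,  2.24008652e-05,
        1.27370411e+00, -3.68965776e-02]), 'qd': array([-1.92356892e-04,  6.15738431e-04,  5.56603081e-04, -2.61299947e-04,
        7.48888894e-04, -7.96726002e-05]), 'joint_torque': array([ 2.00985465e-03, -5.15104330e+01, -3.67319047e+01,  1.71629495e-04,
        1.27736694e-02, -5.76924663e-06]), 'tool_pos': array([0.14894643, 0.65761107, 0.22995723]), 'orientation': array([-0.34920511, -3.1217672 ,  0.00348337]), 'ft_force': array([-0.21013455, -0.24791502, -0.92596826]), 'wrist_torque': array([0.03297905, 0.01759566, 0.01513215]), 'finger_gap': 1.0016548635969504} 0.0187
scene [[0.746, -0.45, 0.491, 1.174], [0.666, 0.516, -0.539, -0.668], [-0.011, 0.728, 0.685, 0.997], [0.0, 0.0, 0.0, 1.0]] [0.02738811 0.         0.         0.         0.        ]
side [[0.815, 0.38, -0.437, -0.049], [-0.579, 0.525, -0.624, -0.756], [-0.007, 0.761, 0.648, 0.892], [0.0, 0.0, 0.0, 1.0]] [-0.10119062  0.          0.          0.          0.        ]
```

View pics/scene0.png

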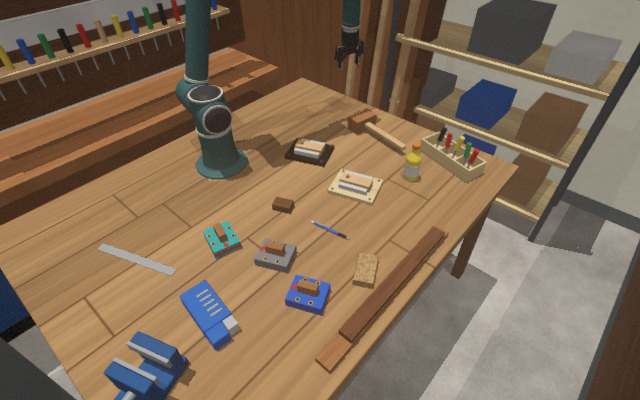

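View pics/side0.png

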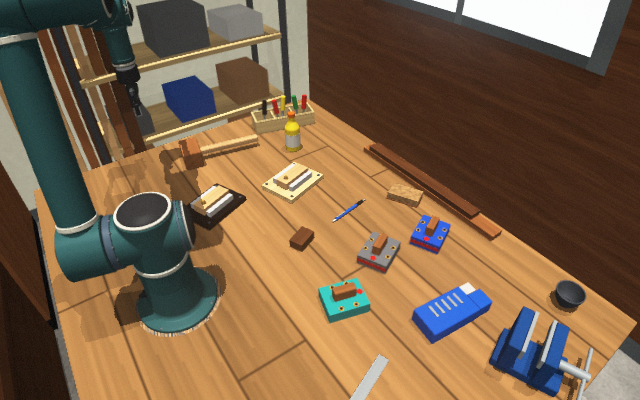

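Scene view: grey guide at (275,255), true jig at (356,185), with a turquoise and a blue look-alike and a black jig to leave alone. In the side view they are at (380,250) and (293,182).

Run:
```python
from h import *
for n,g,j in(("scene",(275,255),(356,185)),("side",(380,250),(293,182))):
    z=np.load(n+"0.npz");P=cloud(z["d"],z["K"],z["D"],z["W"]);im=z["im"].astype(int)
    print(n,"bench z",np.nanmedian(P[150:300,150:450,2]))
    for nm,(u,v),(lo,hi) in(("guide top",g,(.028,.040)),("handle",g,(.058,.076)),("jig ply",j,(.012,.024)),("rail",j,(.033,.041)),("blank",j,(.043,.051)),("pin",j,(.053,.063))):
        w=np.s_[v-40:v+40,u-45:u+45];Q=P[w].reshape(-1,3);c=im[w].reshape(-1,3)
        m=(Q[:,2]>lo)&(Q[:,2]<hi)&(np.hypot(*(Q-P[v,u])[:,:2].T)<.11)
        if nm=="guide top": m&=(np.ptp(c,1)<40)
        q=Q[m]
        if len(q)<3: print(nm,len(q));continue
        r=cv2.minAreaRect((q[:,:2]*1000).astype(np.float32));print(nm,len(q),np.round(r[0],1),np.round(r[1],1),round(r[2],1),"med z",np.median(q[:,2]).round(4))
    Q=P.reshape(-1,3);c=im.reshape(-1,3)
    m=(c[:,0]>120)&(c[:,1]<60)&(c[:,2]<60)&(np.hypot(*(Q-P[g[1],g[0]])[:,:2].T)<.09)
    print("red",m.sum(),np.nanmean(Q[m],0))
```

```text
scene bench z -0.0011451532852407298
guide top 494 [ 544.1 -199.5] [111.2  95. ] 25.1 med z 0.0323
handle 134 [ 543.8 -199.5] [61.7 26.6] 25.1 med z 0.0651
jig ply 517 [526.5 241.5] [179.8 143.8] 18.4 med z 0.0157
rail 210 [525.4 244. ] [121.   93.3] 17.6 med z 0.0361
blank 153 [526.3 242.9] [119.6  51.5] 18.5 med z 0.0446
pin 4 [491.5 232.7] [ 5.6 11.8] 57.0 med z 0.0549
red 0 [nan nan nan]
side bench z 0.0005490640473665986
guide top 569 [ 539.9 -199. ] [113.8  89.7] 25.9 med z 0.0332
handle 154 [ 540.1 -200.3] [61.8 24.9] 22.7 med z 0.0666
jig ply 554 [514.3 241.8] [169.2 144.8] 18.1 med z 0.0173
rail 238 [520.  244.1] [120.5  95.4] 19.2 med z 0.0371
blank 255 [524.7 237.1] [122.4  67.6] 17.7 med z 0.0455
pin 3 [491.1 233.5] [5.5 3.5] 22.7 med z 0.0546
red 90 [ 0.49174365 -0.2201085   0.0193694 ]<stdin>:14: RuntimeWarning: Mean of empty slice
```

```bash
cat > plan.py <<'E'
# plan.py x y z yaw_deg [maxmm maxdeg]: rows that take the tool (pointing down, tool x at yaw) there
import sys
from h import *
a=[float(v) for v in sys.argv[1:]];mm,md=(a[4:]+[45,8])[:2] if len(a)==6 else (45,8)
s=get_state();T=T_tool(s);p=T[:3,3].copy();Ro=R.from_matrix(T[:3,:3])
G=R.from_euler("z",a[3],degrees=True)*R.from_euler("x",180,degrees=True);g=np.array(a[:3])
rv=(Ro.inv()*G).as_rotvec();n=int(max(np.ceil(np.linalg.norm(g-p)*1000/mm),np.ceil(np.degrees(np.linalg.norm(rv))/md),1))
print("t",round(s["time_s"],2),"pos",p.round(4),"off mm",((g-p)*1000).round(1),"yaw",round(np.degrees(np.arctan2(T[1,0],T[0,0])),2),"F",s["ft_force"].round(1),"gap",round(s["finger_gap"],3),"rows",n)
for i in range(min(n,25)):
    Ri=Ro*R.from_rotvec(rv*i/n);d=Ri.inv().apply((g-p)/n)*100;w=np.degrees(rv/n)
    print("dx %.2f dy %.2f dz %.2f  ax %.2f ay %.2f az %.2f"%(*d,*w))
E
python3 plan.py .45 .2 .23 77
```

```text
t 0.1 pos [0.149  0.6577 0.2301] off mm [ 3.010e+02 -4.577e+02 -1.000e-01] yaw 167.23 F [-0.1  0.1  0.7] gap 1.0 rows 13
dx -3.04 dy -2.92 dz 0.01  ax -0.01 ay 0.01 az 6.94
dx -3.37 dy -2.53 dz 0.01  ax -0.01 ay 0.01 az 6.94
dx -3.65 dy -2.11 dz 0.00  ax -0.01 ay 0.01 az 6.94
dx -3.88 dy -1.65 dz 0.00  ax -0.01 ay 0.01 az 6.94
dx -4.05 dy -1.17 dz 0.00  ax -0.01 ay 0.01 az 6.94
dx -4.16 dy -0.67 dz 0.00  ax -0.01 ay 0.01 az 6.94
dx -4.21 dy -0.17 dz 0.00  ax -0.01 ay 0.01 az 6.94
dx -4.20 dy 0.34 dz 0.00  ax -0.01 ay 0.01 az 6.94
dx -4.13 dy 0.85 dz 0.00  ax -0.01 ay 0.01 az 6.94
dx -3.99 dy 1.34 dz 0.00  ax -0.01 ay 0.01 az 6.94
dx -3.80 dy 1.81 dz 0.00  ax -0.01 ay 0.01 az 6.94
dx -3.56 dy 2.26 dz 0.00  ax -0.01 ay 0.01 az 6.94
dx -3.26 dy 2.67 dz 0.00  ax -0.01 ay 0.01 az 6.94
```

Emit:
move_arm([
  {"dx": -3,"dy": -2.9,"az": 7},
  {"dx": -3.4,"dy": -2.5,"az": 7},
  {"dx": -3.6,"dy": -2.1,"az": 7},
  {"dx": -3.9,"dy": -1.6,"az": 7},
  {"dx": -4,"dy": -1.2,"az": 7},
], gripper=100)

```text
$.series[0]: bad value
```

Emit:
move_arm([
  {"dx": -4.2,"dy": -0.7,"az": 7},
  {"dx": -4.2,"dy": -0.2,"az": 7},
  {"dx": -4.2,"dy": 0.3,"az": 7},
  {"dx": -4.1,"dy": 0.8,"az": 7},
  {"dx": -4,"dy": 1.3,"az": 7},
])

```text
$.series[0]: bad value
```

```bash
python3 plan.py .53 -.19 .20 25
```

```text
t 0.1 pos [0.149  0.6577 0.2301] off mm [ 381.  -847.7  -30.1] yaw 167.23 F [-0.1  0.1  0.7] gap 1.0 rows 21
dx -2.66 dy -3.54 dz 0.15  ax -0.00 ay 0.01 az 6.77
dx -3.06 dy -3.20 dz 0.15  ax -0.00 ay 0.01 az 6.77
dx -3.42 dy -2.81 dz 0.15  ax -0.00 ay 0.01 az 6.77
dx -3.72 dy -2.39 dz 0.15  ax -0.00 ay 0.01 az 6.77
dx -3.98 dy -1.94 dz 0.15  ax -0.00 ay 0.01 az 6.77
dx -4.18 dy -1.45 dz 0.15  ax -0.00 ay 0.01 az 6.77
dx -4.32 dy -0.95 dz 0.15  ax -0.00 ay 0.01 az 6.77
dx -4.40 dy -0.43 dz 0.15  ax -0.00 ay 0.01 az 6.77
dx -4.42 dy 0.09 dz 0.15  ax -0.00 ay 0.01 az 6.77
dx -4.38 dy 0.61 dz 0.15  ax -0.00 ay 0.01 az 6.77
dx -4.28 dy 1.12 dz 0.14  ax -0.00 ay 0.01 az 6.77
dx -4.12 dy 1.62 dz 0.14  ax -0.00 ay 0.01 az 6.77
dx -3.90 dy 2.09 dz 0.14  ax -0.00 ay 0.01 az 6.77
dx -3.62 dy 2.54 dz 0.14  ax -0.00 ay 0.01 az 6.77
dx -3.30 dy 2.95 dz 0.14  ax -0.00 ay 0.01 az 6.77
dx -2.93 dy 3.32 dz 0.14  ax -0.00 ay 0.01 az 6.77
dx -2.52 dy 3.64 dz 0.14  ax -0.00 ay 0.01 az 6.77
dx -2.07 dy 3.91 dz 0.14  ax -0.00 ay 0.01 az 6.77
dx -1.59 dy 4.13 dz 0.14  ax -0.00 ay 0.01 az 6.77
dx -1.10 dy 4.29 dz 0.14  ax -0.00 ay 0.01 az 6.77
dx -0.58 dy 4.39 dz 0.14  ax -0.00 ay 0.01 az 6.77
```

Emit:
move_arm([
  {"dx": -3,"dy": -2.9,"dz": 0,"ax": 0,"ay": 0,"az": 7},
  {"dx": -3.4,"dy": -2.5,"dz": 0,"ax": 0,"ay": 0,"az": 7},
  {"dx": -3.6,"dy": -2.1,"dz": 0,"ax": 0,"ay": 0,"az": 7},
  {"dx": -3.9,"dy": -1.6,"dz": 0,"ax": 0,"ay": 0,"az": 7},
  {"dx": -4,"dy": -1.2,"dz": 0,"ax": 0,"ay": 0,"az": 7},
], gripper=100)

```text
time_s: 0.6
tool_pos: [0.2622, 0.479, 0.2258]
orientation: [-1.293, -2.863, 0.01]
ft_force: [0.3, 0.3, -0.0]
finger_gap: 0.998
```

```bash
python3 plan.py .45 .2 .23 77
```

```text
t 0.6 pos [0.2622 0.479  0.2258] off mm [ 187.8 -279.     4.2] yaw 131.39 F [ 0.3  0.3 -0. ] gap 0.998 rows 8
dx -4.17 dy -0.55 dz -0.04  ax -0.03 ay 0.03 az 6.80
dx -4.20 dy -0.05 dz -0.04  ax -0.03 ay 0.03 az 6.80
dx -4.18 dy 0.45 dz -0.05  ax -0.03 ay 0.03 az 6.80
dx -4.10 dy 0.94 dz -0.05  ax -0.03 ay 0.03 az 6.80
dx -3.96 dy 1.42 dz -0.05  ax -0.03 ay 0.03 az 6.80
dx -3.76 dy 1.88 dz -0.05  ax -0.03 ay 0.03 az 6.80
dx -3.51 dy 2.31 dz -0.05  ax -0.03 ay 0.03 az 6.80
dx -3.21 dy 2.71 dz -0.05  ax -0.03 ay 0.03 az 6.80
```

Tracking is good (all six fields are needed).

Emit:
move_arm([
  {"dx": -4.2,"dy": -0.6,"dz": 0,"ax": 0,"ay": 0,"az": 7},
  {"dx": -4.2,"dy": 0,"dz": 0,"ax": 0,"ay": 0,"az": 7},
  {"dx": -4.2,"dy": 0.4,"dz": -0.1,"ax": 0,"ay": 0,"az": 7},
  {"dx": -4.1,"dy": 0.9,"dz": -0.1,"ax": 0,"ay": 0,"az": 7},
  {"dx": -4,"dy": 1.4,"dz": -0.1,"ax": 0,"ay": 0,"az": 7},
])

```text
time_s: 1.1
tool_pos: [0.3776, 0.2923, 0.2272]
orientation: [2.121, 2.315, -0.015]
ft_force: [0.1, -0.5, -0.7]
finger_gap: 0.995
```

```bash
python3 plan.py .52 -.19 .20 25
```

```text
t 1.1 pos [0.3776 0.2923 0.2272] off mm [ 142.4 -482.3  -27.2] yaw 95.01 F [ 0.1 -0.5 -0.7] gap 0.995 rows 12
dx -4.11 dy 0.83 dz 0.25  ax -0.00 ay 0.05 az 5.83
dx -4.00 dy 1.25 dz 0.25  ax -0.00 ay 0.05 az 5.83
dx -3.85 dy 1.65 dz 0.25  ax -0.00 ay 0.05 az 5.83
dx -3.67 dy 2.03 dz 0.24  ax -0.00 ay 0.05 az 5.83
dx -3.44 dy 2.39 dz 0.24  ax -0.00 ay 0.05 az 5.83
dx -3.18 dy 2.73 dz 0.24  ax -0.00 ay 0.05 az 5.83
dx -2.89 dy 3.04 dz 0.24  ax -0.00 ay 0.05 az 5.83
dx -2.56 dy 3.31 dz 0.23  ax -0.00 ay 0.05 az 5.83
dx -2.21 dy 3.56 dz 0.23  ax -0.00 ay 0.05 az 5.83
dx -1.84 dy 3.76 dz 0.23  ax -0.00 ay 0.05 az 5.83
dx -1.45 dy 3.93 dz 0.23  ax -0.00 ay 0.05 az 5.83
dx -1.04 dy 4.06 dz 0.23  ax -0.00 ay 0.05 az 5.83
```

Emit:
move_arm([
  {"dx": -4.1,"dy": 0.8,"dz": 0.2,"ax": 0,"ay": 0,"az": 6},
  {"dx": -4,"dy": 1.2,"dz": 0.2,"ax": 0,"ay": 0,"az": 6},
  {"dx": -3.9,"dy": 1.7,"dz": 0.2,"ax": 0,"ay": 0,"az": 6},
  {"dx": -3.7,"dy": 2,"dz": 0.2,"ax": 0,"ay": 0,"az": 6},
  {"dx": -3.4,"dy": 2.4,"dz": 0.2,"ax": 0,"ay": 0,"az": 6},
])

```text
time_s: 1.6
tool_pos: [0.4348, 0.0815, 0.2175]
orientation: [2.664, 1.656, -0.013]
ft_force: [0.2, 0.5, -0.2]
finger_gap: 0.998
```

Emit:
move_arm([
  {"dx": -3.2,"dy": 2.7,"dz": 0.2,"ax": 0,"ay": 0,"az": 6},
  {"dx": -2.9,"dy": 3,"dz": 0.2,"ax": 0,"ay": 0,"az": 6},
  {"dx": -2.6,"dy": 3.3,"dz": 0.2,"ax": 0,"ay": 0,"az": 6},
  {"dx": -2.2,"dy": 3.6,"dz": 0.2,"ax": 0,"ay": 0,"az": 6},
  {"dx": -1.8,"dy": 3.8,"dz": 0.2,"ax": 0,"ay": 0,"az": 6},
])

```text
time_s: 2.1
tool_pos: [0.4823, -0.1314, 0.2072]
orientation: [3.011, 0.875, -0.011]
ft_force: [1.3, -0.1, -0.3]
finger_gap: 1.003
```

```bash
python3 plan.py .52 -.195 .20 25
```

```text
t 2.1 pos [ 0.4823 -0.1314  0.2072] off mm [ 37.7 -63.6  -7.2] yaw 32.39 F [ 1.3 -0.1 -0.3] gap 1.003 rows 2
dx -0.11 dy 3.69 dz 0.38  ax 0.12 ay 0.23 az 3.69
dx 0.13 dy 3.69 dz 0.37  ax 0.12 ay 0.23 az 3.69
```

Emit:
move_arm([
  {"dx": -0.1,"dy": 3.7,"dz": 0.4,"ax": 0.1,"ay": 0.2,"az": 4},
  {"dx": 0.1,"dy": 3.7,"dz": 0.4,"ax": 0.1,"ay": 0.2,"az": 4},
  {"dx": 0,"dy": 0,"dz": 0,"ax": 0,"ay": 0,"az": 0},
])

```text
time_s: 2.4
tool_pos: [0.5198, -0.2032, 0.1977]
orientation: [3.074, 0.641, -0.003]
ft_force: [-0.6, -0.3, -0.8]
finger_gap: 1.0
```

```bash
cat > meas.py <<'E'
import sys
from h import *
im,d,K,D,W=grab("wrist");P=cloud(d,K,D,W);np.savez(sys.argv[1]+".npz",im=im,d=d,P=P)
cv2.imwrite(f"pics/{sys.argv[1]}.png",im[...,::-1])
E
python3 meas.py w1
python3 - <<'E'
from h import *
z=np.load("w1.npz");P=z["P"].reshape(-1,3);c=z["im"].reshape(-1,3).astype(int);P0=np.array([.542,-.1995])
print(get_calibration("wrist"))
for nm,lo,hi in(("top",.028,.04),("handle",.06,.075)):
    m=(P[:,2]>lo)&(P[:,2]<hi)&(np.hypot(*(P[:,:2]-P0).T)<.08)
    r=cv2.minAreaRect((P[m][:,:2]*1000).astype(np.float32));print(nm,m.sum(),r,np.median(P[m][:,2]))
E
python3 plan.py .542 -.2 .1 25
```

```text
{'intrinsics': array([[314.40289715,   0.        , 312.04064633],
       [  0.        , 314.40289715, 195.37344499],
       [  0.        ,   0.        ,   1.        ]]), 'distortion': array([-0.00444221,  0.        ,  0.        ,  0.        ,  0.        ]), 'hand_eye': array([[-5.84088335e-04,  9.53638093e-01,  3.00955224e-01,
         7.89652789e-02],
       [ 9.99998722e-01,  1.00488732e-03, -1.24341168e-03,
         6.91540654e-04],
       [-1.48819083e-03,  3.00954113e-01, -9.53637461e-01,
        -1.43948270e-01],
       [ 0.00000000e+00,  0.00000000e+00,  0.00000000e+00,
         1.00000000e+00]])}
top 8418 ((545.4655151367188, -197.3250732421875), (110.32382202148438, 90.27399444580078), 24.969663619995117) 0.03546336155834379
handle 1797 ((545.4302978515625, -196.92845153808594), (60.22459411621094, 23.526931762695312), 24.67304039001465) 0.06915522675701818
t 2.45 pos [ 0.5188 -0.2014  0.1976] off mm [ 23.2   1.4 -97.6] yaw 23.68 F [ 0.7  0.1 -0. ] gap 0.998 rows 3
dx 0.74 dy 0.27 dz 3.25  ax -0.02 ay 0.06 az -0.44
dx 0.73 dy 0.28 dz 3.25  ax -0.02 ay 0.06 az -0.44
dx 0.73 dy 0.28 dz 3.25  ax -0.02 ay 0.06 az -0.44
```

View pics/w1.png

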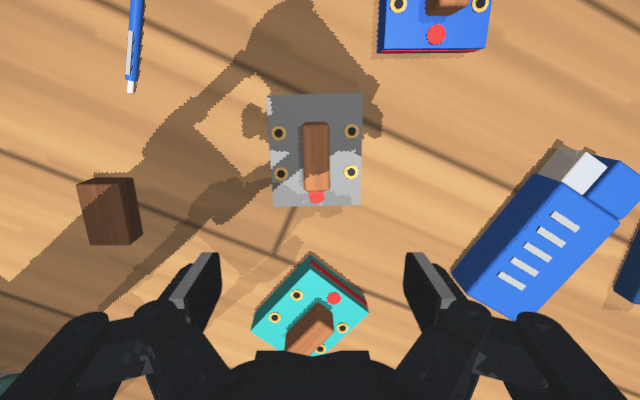

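The wrist view shows the grey guide at (316,150), red end towards the robot, turquoise look-alike below (310,300). Guide at (545,-197) mm, yaw 24.8°.

Emit:
move_arm([
  {"dx": 0.9,"dy": 0.2,"dz": 3.2,"ax": 0,"ay": 0,"az": -0.5},
  {"dx": 0.8,"dy": 0.1,"dz": 3.2,"ax": 0,"ay": 0,"az": -0.5},
  {"dx": 0.8,"dy": 0.1,"dz": 3.2,"ax": 0,"ay": 0,"az": 0},
  {"dx": 0,"dy": 0,"dz": 0,"ax": 0,"ay": 0,"az": 0},
])

```text
time_s: 2.85
tool_pos: [0.5425, -0.1919, 0.1002]
orientation: [-3.067, -0.677, 0.004]
ft_force: [-0.9, 0.7, -0.2]
finger_gap: 1.0
```

```bash
python3 plan.py .545 -.198 .039 24.8 25 8
```

```text
t 2.85 pos [ 0.5425 -0.1919  0.1002] off mm [  2.5  -6.1 -61.2] yaw 24.89 F [-0.9  0.7 -0.2] gap 1.0 rows 3
dx -0.01 dy 0.22 dz 2.04  ax -0.03 ay 0.04 az 0.03
dx -0.01 dy 0.22 dz 2.04  ax -0.03 ay 0.04 az 0.03
dx -0.01 dy 0.22 dz 2.04  ax -0.03 ay 0.04 az 0.03
```

Emit:
move_arm([
  {"dx": 0,"dy": 0.3,"dz": 2,"ax": 0,"ay": 0,"az": 0},
  {"dx": 0,"dy": 0.3,"dz": 2,"ax": 0,"ay": 0,"az": 0},
  {"dx": 0,"dy": 0.1,"dz": 2,"ax": 0,"ay": 0,"az": 0},
  {"dx": 0,"dy": 0,"dz": 0,"ax": 0,"ay": 0,"az": 0},
])

```text
time_s: 3.25
tool_pos: [0.5454, -0.1949, 0.0434]
orientation: [-3.065, -0.687, 0.002]
ft_force: [-0.5, 0.1, -0.1]
finger_gap: 1.0
```

```bash
python3 plan.py .545 -.198 .039 24.8 25 8
```

```text
t 3.25 pos [ 0.5454 -0.1949  0.0434] off mm [-0.4 -3.1 -4.4] yaw 25.26 F [-0.5  0.1 -0.1] gap 1.0 rows 1
dx -0.17 dy 0.26 dz 0.44  ax -0.06 ay 0.04 az 0.46
```

Emit:
move_arm([
  {"dx": -0.2,"dy": 0.4,"dz": 0.4,"ax": 0,"ay": 0,"az": 0.4},
  {"dx": 0,"dy": 0,"dz": 0,"ax": 0,"ay": 0,"az": 0},
])

```text
time_s: 3.45
tool_pos: [0.5463, -0.1992, 0.0423]
orientation: [3.067, 0.678, 0.002]
ft_force: [0.2, -0.3, 0.3]
finger_gap: 1.003
```

Emit:
move_arm([
  {"dx": 0,"dy": 0,"dz": 0,"ax": 0,"ay": 0,"az": 0},
  {"dx": 0,"dy": 0,"dz": 0,"ax": 0,"ay": 0,"az": 0},
  {"dx": 0,"dy": 0,"dz": 0,"ax": 0,"ay": 0,"az": 0},
  {"dx": 0,"dy": 0,"dz": 0,"ax": 0,"ay": 0,"az": 0},
  {"dx": 0,"dy": 0,"dz": 0,"ax": 0,"ay": 0,"az": 0},
], gripper=0)

```text
time_s: 3.95
tool_pos: [0.549, -0.1999, 0.0473]
orientation: [3.064, 0.677, 0.011]
ft_force: [-0.3, -0.2, -2.5]
finger_gap: 0.265
```

Emit:
move_arm([
  {"dx": 0,"dy": 0,"dz": 0,"ax": 0,"ay": 0,"az": 0},
  {"dx": 0,"dy": 0,"dz": 0,"ax": 0,"ay": 0,"az": 0},
])

```text
time_s: 4.15
tool_pos: [0.5489, -0.1999, 0.0471]
orientation: [3.064, 0.677, 0.011]
ft_force: [-0.4, -0.1, 0.4]
finger_gap: 0.262
```

```bash
python3 meas.py w2
python3 - <<'E'
from h import *
a=cv2.imread("pics/w2.png")
s=[]
for n,(u,v) in(("scene",(275,250)),("side",(380,245))):
    im,d,K,D,W=grab(n);np.savez(n+"1.npz",im=im,d=d,K=K,D=D,W=W);s.append(cv2.resize(im[v-50:v+50,u-50:u+50,::-1],(400,400),interpolation=cv2.INTER_CUBIC))
cv2.imwrite("pics/c1.png",np.hstack(s))
E
python3 plan.py .545 -.198 .039 24.8 25 8
```

```text
t 4.3 pos [ 0.5489 -0.1999  0.0471] off mm [-3.9  1.9 -8.1] yaw 24.91 F [0.  0.3 0.8] gap 0.262 rows 1
dx -0.28 dy -0.34 dz 0.81  ax 0.30 ay -0.34 az 0.11
```

View pics/c1.png

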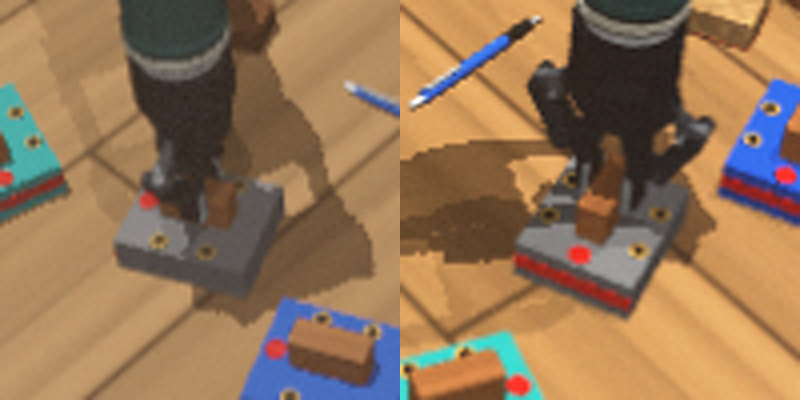

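The close-up shows the fingers closed on the middle of the handle (scene crop (200,190), side crop (610,190)), guide still flat. I'll lift it.

Emit:
move_arm([
  {"dx": 0,"dy": 0,"dz": -1,"ax": 0,"ay": 0,"az": 0},
  {"dx": 0,"dy": 0,"dz": -1.5,"ax": 0,"ay": 0,"az": 0},
  {"dx": 0,"dy": 0,"dz": -2,"ax": 0,"ay": 0,"az": 0},
  {"dx": 0,"dy": 0,"dz": -3,"ax": 0,"ay": 0,"az": 0},
  {"dx": 0,"dy": 0,"dz": -4,"ax": 0,"ay": 0,"az": 0},
])

```text
time_s: 4.8
tool_pos: [0.5407, -0.1968, 0.1585]
orientation: [-3.06, -0.676, 0.016]
ft_force: [0.7, 0.0, -3.8]
finger_gap: 0.268
```

Emit:
move_arm([
  {"dx": 0,"dy": 0,"dz": -4,"ax": 0,"ay": 0,"az": 0},
  {"dx": 0,"dy": 0,"dz": -3,"ax": 0,"ay": 0,"az": 0},
  {"dx": 0,"dy": 0,"dz": 0,"ax": 0,"ay": 0,"az": 0},
])

```text
time_s: 5.1
tool_pos: [0.5438, -0.1983, 0.2405]
orientation: [-3.067, -0.678, -0.0]
ft_force: [1.0, -0.2, -3.2]
finger_gap: 0.269
```

```bash
python3 meas.py w3; python3 plan.py .43 .21 .24 18.3
```

```text
t 5.15 pos [ 0.5428 -0.1979  0.238 ] off mm [-112.8  407.9    2. ] yaw 24.93 F [ 0.5 -0.2 -2.3] gap 0.268 rows 10
dx 0.70 dy -4.17 dz -0.01  ax -0.01 ay 0.01 az 0.66
dx 0.65 dy -4.18 dz -0.01  ax -0.01 ay 0.01 az 0.66
dx 0.60 dy -4.19 dz -0.01  ax -0.01 ay 0.01 az 0.66
dx 0.55 dy -4.20 dz -0.01  ax -0.01 ay 0.01 az 0.66
dx 0.50 dy -4.20 dz -0.01  ax -0.01 ay 0.01 az 0.66
dx 0.45 dy -4.21 dz -0.02  ax -0.01 ay 0.01 az 0.66
dx 0.41 dy -4.21 dz -0.02  ax -0.01 ay 0.01 az 0.66
dx 0.36 dy -4.22 dz -0.02  ax -0.01 ay 0.01 az 0.66
dx 0.31 dy -4.22 dz -0.02  ax -0.01 ay 0.01 az 0.66
dx 0.26 dy -4.22 dz -0.02  ax -0.01 ay 0.01 az 0.66
```

View pics/w3.png

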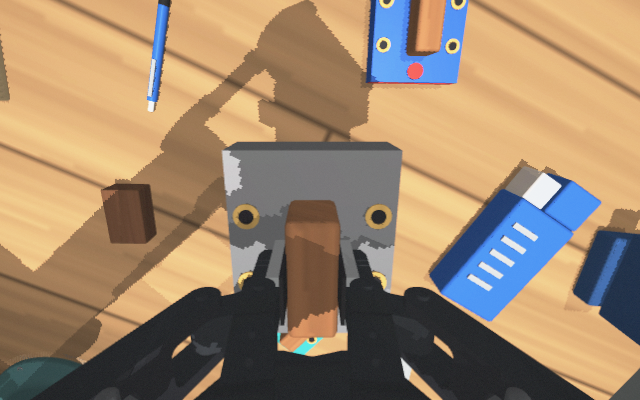

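Lifted: the guide hangs level in the view, its +x edge at row 150 (cols 222–401). Next I'll work out its pose in the hand.

```bash
cat > hand.py <<'E'
# pose of the held guide in the tool frame from a wrist cloud
from h import *
def hand(im,d,K,D,H,verbose=1):
    P=cloud(d,K,D,H);c=im.astype(int)
    m=(np.ptp(c,2)<22)&(c.mean(2)>70)&(P[...,2]>-.02)&(P[...,2]<.05)&(abs(P[...,1])<.055)&(P[...,0]>.005)&(P[...,0]<.07)
    q=P[m];
    for _ in range(5):
        A=np.c_[q[:,:2],np.ones(len(q))];k=np.linalg.lstsq(A,q[:,2],rcond=None)[0];r=q[:,2]-A@k;q=q[abs(r)<max(.0015,1.0*r.std())]
    n=np.array([k[0],k[1],-1])/np.sqrt(1+k[0]**2+k[1]**2)   # up, out of the top
    # all pixels lying on the top plane
    r=P[...,2]-(P[...,:2]@k[:2]+k[2]);on=(abs(r)<.002)&(abs(P[...,1])<.06)&(P[...,0]>-.01)&(P[...,0]<.08)
    o=P[on]
    yb=np.arange(-.038,.039,.004);f=[(y,np.percentile(o[abs(o[:,1]-y)<.002][:,0],99.5)) for y in yb if (abs(o[:,1]-y)<.002).sum()>8]
    f=np.array(f);e=np.polyfit(f[:,0],f[:,1],1)
    xs=np.arange(.03,.05,.004);L=[np.percentile(o[abs(o[:,0]-x)<.002][:,1],[.5,99.5]) for x in xs]
    L=np.array(L)
    if verbose: print("n",len(q),"tilt deg (x,y)",np.degrees(k[:2]).round(2),"top z at tcp",(k[2]*1000).round(1),"front edge x mm",(e[1]*1000).round(1),"yaw deg",np.degrees(-np.arctan(e[0])).round(2),"sides",(L.mean(0)*1000).round(1),"ymid",(L.mean(1)*1000).round(1))
if __name__=="__main__":
    import sys
    z=np.load(sys.argv[1]+".npz");c=get_calibration("wrist");hand(z["im"],z["d"],np.array(c["intrinsics"]),np.array(c["distortion"]),np.array(c["hand_eye"]))
E
python3 hand.py w3; python3 hand.py w2
```

```text
n 11634 tilt deg (x,y) [0.47 0.1 ] top z at tcp 11.6 front edge x mm 53.4 yaw deg 0.06 sides [-43.4  45.6] ymid [1.1 1.  1.1 1.1 1.1 1.1]
n 11713 tilt deg (x,y) [0.54 0.17] top z at tcp 11.6 front edge x mm 53.3 yaw deg 0.11 sides [-43.5  45.6] ymid [1.  1.1 1.1 1.  1.1 1. ]
```

Emit:
move_arm([
  {"dx": 0.7,"dy": -4.2,"dz": 0,"ax": 0,"ay": 0,"az": 0.7},
  {"dx": 0.7,"dy": -4.2,"dz": 0,"ax": 0,"ay": 0,"az": 0.7},
  {"dx": 0.6,"dy": -4.2,"dz": 0,"ax": 0,"ay": 0,"az": 0.7},
  {"dx": 0.6,"dy": -4.2,"dz": 0,"ax": 0,"ay": 0,"az": 0.7},
  {"dx": 0.5,"dy": -4.2,"dz": 0,"ax": 0,"ay": 0,"az": 0.7},
])

```text
time_s: 5.65
tool_pos: [0.4809, 0.009, 0.2271]
orientation: [-3.085, -0.564, 0.027]
ft_force: [0.5, 0.2, -3.0]
finger_gap: 0.264
```

```bash
python3 plan.py .41 .205 .24 18.3
```

```text
t 5.65 pos [0.4809 0.009  0.2271] off mm [-70.9 196.   12.9] yaw 20.72 F [ 0.5  0.2 -3. ] gap 0.264 rows 5
dx 0.06 dy -4.17 dz -0.23  ax -0.09 ay 0.18 az 0.48
dx 0.02 dy -4.17 dz -0.23  ax -0.09 ay 0.18 az 0.48
dx -0.01 dy -4.17 dz -0.24  ax -0.09 ay 0.18 az 0.48
dx -0.05 dy -4.17 dz -0.25  ax -0.09 ay 0.18 az 0.48
dx -0.08 dy -4.17 dz -0.25  ax -0.09 ay 0.18 az 0.48
```

Emit:
move_arm([
  {"dx": 0.1,"dy": -4.2,"dz": -0.3,"ax": 0,"ay": 0.2,"az": 0.5},
  {"dx": 0,"dy": -4.2,"dz": -0.3,"ax": 0,"ay": 0.2,"az": 0.5},
  {"dx": 0,"dy": -4.2,"dz": -0.3,"ax": 0,"ay": 0.2,"az": 0.5},
  {"dx": 0,"dy": -4.2,"dz": -0.2,"ax": 0,"ay": 0.2,"az": 0.5},
  {"dx": 0,"dy": -4.2,"dz": -0.2,"ax": 0,"ay": 0.2,"az": 0.5},
])

```text
time_s: 6.15
tool_pos: [0.3986, 0.2123, 0.2279]
orientation: [-3.096, -0.491, 0.033]
ft_force: [0.8, 1.3, -2.8]
finger_gap: 0.265
```

Emit:
move_arm([
  {"dx": 0,"dy": 0,"dz": 0,"ax": 0,"ay": 0,"az": 0},
  {"dx": 0,"dy": 0,"dz": 0,"ax": 0,"ay": 0,"az": 0},
])

```text
time_s: 6.35
tool_pos: [0.3934, 0.2158, 0.2233]
orientation: [-3.094, -0.504, 0.045]
ft_force: [0.0, 0.3, -2.9]
finger_gap: 0.267
```

```bash
python3 meas.py w4; python3 hand.py w4; python3 plan.py .42 .207 .24 18.3
python3 - <<'E'
from h import *
z=np.load("w4.npz");P=z["P"].reshape(-1,3)
P0=np.array([.526,.242])
for nm,lo,hi in(("ply",.012,.024),("rail",.034,.043),("blank",.0438,.051),("pin",.053,.066)):
    m=(P[:,2]>lo)&(P[:,2]<hi)&(np.hypot(*(P[:,:2]-P0).T)<(.125 if nm=="ply" else .08))
    q=P[m]
    if len(q)<4: print(nm,len(q)); continue
    print(nm,len(q),np.round(cv2.minAreaRect((q[:,:2]*1000).astype(np.float32))[0],1),cv2.minAreaRect((q[:,:2]*1000).astype(np.float32))[1:],np.median(q,0).round(4))
E
```

```text
n 11843 tilt deg (x,y) [0.45 0.09] top z at tcp 11.6 front edge x mm 53.4 yaw deg 0.08 sides [-43.7  45.4] ymid [0.8 0.9 0.9 0.8 0.9 0.8]
t 6.4 pos [0.3933 0.2156 0.2231] off mm [26.7 -8.6 16.9] yaw 18.42 F [ 0.1 -0.6 -4.4] gap 0.263 rows 1
dx 2.21 dy 1.63 dz -1.77  ax -0.68 ay 1.61 az 0.11
ply 8643 [496.5 237. ] ((115.83042907714844, 139.4437713623047), 17.943084716796875) [0.4794 0.2285 0.0193]
rail 3083 [511.3 241.9] ((76.05457305908203, 89.38897705078125), 17.855661392211914) [0.5132 0.2251 0.0393]
blank 4585 [508. 240.] ((78.81372833251953, 47.29587936401367), 17.935970306396484) [0.5116 0.2418 0.0473]
pin 135 [493.6 235.7] ((11.05622386932373, 11.041828155517578), 18.594873428344727) [0.4937 0.2359 0.0565]
```

View pics/w4.png

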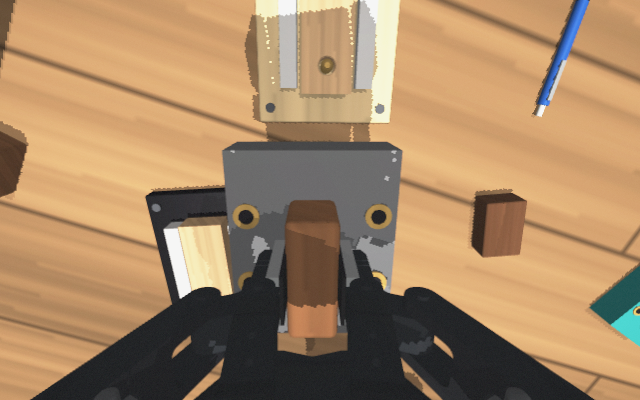

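Wrist view: the pin shows at (326,65) on the jig, held guide in front, black look-alike jig at (190,230). Tool is tilted 1.6°; I'll level it and remeasure.

Emit:
move_arm([
  {"dx": 2.2,"dy": 1.6,"dz": -1.8,"ax": -0.7,"ay": 1.6,"az": 0},
  {"dx": 0,"dy": 0,"dz": 0,"ax": 0,"ay": 0,"az": 0},
])

```text
time_s: 6.6
tool_pos: [0.4195, 0.2046, 0.2377]
orientation: [3.099, 0.5, -0.006]
ft_force: [0.1, -0.4, -2.5]
finger_gap: 0.261
```

```bash
cat > pin.py <<'E'
import sys
from h import *
z=np.load(sys.argv[1]+".npz");P=z["P"].reshape(-1,3);P0=np.array([.526,.242])
s=get_state()
for nm,lo,hi in(("ply",.012,.024),("rail",.034,.043),("blank",.0438,.051),("pin",.0532,.066)):
    m=(P[:,2]>lo)&(P[:,2]<hi)&(np.hypot(*(P[:,:2]-P0).T)<(.125 if nm=="ply" else .08))
    q=P[m]
    if len(q)<4: print(nm,len(q)); continue
    r=cv2.minAreaRect((q[:,:2]*1000).astype(np.float32));c=np.array([*r[0],np.median(q[:,2])*1000])/1000
    t=(np.linalg.inv(T_tool(s))@np.r_[c,1])[:3]*1000
    print(nm,len(q),"world",(c*1000).round(1),"size",np.round(r[1],1),"ang",round(r[2],2),"tool",t.round(1))
E
python3 meas.py w5; python3 hand.py w5; python3 pin.py w5; python3 plan.py .42 .207 .24 18
```

```text
n 11758 tilt deg (x,y) [0.46 0.08] top z at tcp 11.6 front edge x mm 53.4 yaw deg 0.06 sides [-43.7  45.5] ymid [0.9 0.9 0.9 0.9 0.9 0.9]
ply 8601 world [512.7 241.9  19.3] size [142.4 140.6] ang 18.32 tool [104.9  -5.9 215.3]
rail 3720 world [525.5 245.9  39.3] size [106.2  90.3] ang 17.89 tool [118.1  -5.7 195.2]
blank 5647 world [522.  244.8  47.3] size [108.8  48.2] ang 17.81 tool [114.4  -5.7 187.2]
pin 109 world [493.9 235.9  56.8] size [10.9 10.1] ang 75.74 tool [ 84.8  -6.1 178. ]
t 6.65 pos [0.4169 0.2042 0.2357] off mm [3.1 2.8 4.3] yaw 18.32 F [-0.4 -0.9 -3.2] gap 0.264 rows 1
dx 0.37 dy -0.16 dz -0.44  ax 0.08 ay 0.58 az 0.32
```

```bash
python3 plan.py .527 .245 .135 18
```

```text
t 6.65 pos [0.4169 0.2042 0.2357] off mm [ 110.1   40.8 -100.7] yaw 18.32 F [-0.4 -0.9 -3.2] gap 0.264 rows 4
dx 2.96 dy -0.11 dz 2.49  ax 0.02 ay 0.14 az 0.08
dx 2.95 dy -0.11 dz 2.49  ax 0.02 ay 0.14 az 0.08
dx 2.95 dy -0.11 dz 2.50  ax 0.02 ay 0.14 az 0.08
dx 2.94 dy -0.12 dz 2.51  ax 0.02 ay 0.14 az 0.08
```

Emit:
move_arm([
  {"dx": 3,"dy": -0.1,"dz": 2.5,"ax": 0,"ay": 0.2,"az": 0.1},
  {"dx": 3,"dy": -0.1,"dz": 2.5,"ax": 0,"ay": 0.2,"az": 0.1},
  {"dx": 3,"dy": -0.1,"dz": 2.5,"ax": 0,"ay": 0.2,"az": 0.1},
  {"dx": 2.9,"dy": -0.1,"dz": 2.5,"ax": 0,"ay": 0,"az": 0.1},
  {"dx": 0,"dy": 0,"dz": 0,"ax": 0,"ay": 0,"az": 0},
])

```text
time_s: 7.15
tool_pos: [0.5301, 0.2386, 0.1272]
orientation: [3.104, 0.472, -0.011]
ft_force: [-1.8, -0.6, -4.0]
finger_gap: 0.265
```

```bash
python3 plan.py .527 .245 .115 18
```

```text
t 7.15 pos [0.5301 0.2386 0.1272] off mm [ -3.1   6.4 -12.2] yaw 17.27 F [-1.8 -0.6 -4. ] gap 0.265 rows 1
dx -0.10 dy -0.71 dz 1.22  ax 0.05 ay 0.40 az -0.72
```

Emit:
move_arm([
  {"dx": -0.1,"dy": -0.7,"dz": 0.9,"ax": 0,"ay": 0.4,"az": -0.7},
  {"dx": 0,"dy": 0,"dz": 0,"ax": 0,"ay": 0,"az": 0},
])

```text
time_s: 7.35
tool_pos: [0.525, 0.2427, 0.1147]
orientation: [3.102, 0.487, -0.01]
ft_force: [-1.0, -1.1, -3.3]
finger_gap: 0.268
```

```bash
cat > fix.py <<'E'
from h import *
import sys
s=get_state();T=T_tool(s);h=T[2,3]-.0115
print("tcp",(T[:3,3]*1000).round(1),"yaw",np.degrees(np.arctan2(T[1,0],T[0,0])).round(2))
for n in("scene","side"):
    im,d,K,D,W=grab(n);np.savez(f"{n}_{sys.argv[1]}.npz",im=im,d=d,K=K,D=D,W=W)
    P=cloud(d,K,D,W).reshape(-1,3);c=im.reshape(-1,3).astype(int)
    near=np.hypot(*(P[:,:2]-T[:2,3]).T)
    for nm,lo,hi,rad in(("gtop",h-.006,h+.006,.08),("handle",h+.028,h+.040,.045),("ply",.012,.024,.125)):
        q=P[(P[:,2]>lo)&(P[:,2]<hi)&(near<rad)&((np.ptp(c,1)<40)|(nm!="gtop"))]
        if len(q)<5: print(nm,len(q)); continue
        r=cv2.minAreaRect((q[:,:2]*1000).astype(np.float32));print(n,nm,len(q),np.round(r[0],1),np.round(r[1],1),round(r[2],1),"z",np.median(q[:,2]).round(4))
S=[cv2.resize(np.load(f"{n}_{sys.argv[1]}.npz")["im"][v-50:v+50,u-50:u+50,::-1],(400,400),interpolation=cv2.INTER_CUBIC) for n,(u,v) in(("scene",(356,175)),("side",(293,175)))]
cv2.imwrite(f"pics/f_{sys.argv[1]}.png",np.hstack(S))
E
python3 fix.py a
```

```text
tcp [525.  242.7 114.7] yaw 17.83
scene gtop 242 [522.7 237.9] [111.   91.1] 18.1 z 0.0994
scene handle 40 [526.4 232.8] [50.8 36.2] 42.0 z 0.1345
scene ply 500 [527.8 241.6] [183.3 140.1] 20.4 z 0.0158
side gtop 301 [519.1 237.7] [110.7  92.7] 17.5 z 0.1022
side handle 80 [517.6 234. ] [46.9 49. ] 47.6 z 0.1366
side ply 590 [521.7 243.5] [185.6 143.3] 17.6 z 0.0173
```

View pics/f_a.png

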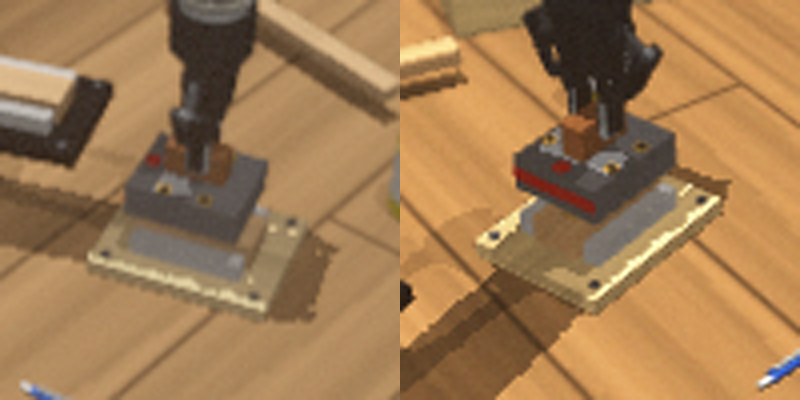

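Both views show the guide hovering over the jig, its red end on the robot side and a few mm short towards +x/+y. The fixed cameras and the wrist camera both put the correct TCP near (528.5, 247.8).

```bash
python3 plan.py .5285 .2478 .108 18
```

```text
t 7.45 pos [0.5267 0.243  0.1171] off mm [ 1.8  4.8 -9.1] yaw 17.85 F [ 0.   0.1 -3. ] gap 0.268 rows 1
dx 0.32 dy -0.40 dz 0.91  ax 0.08 ay 0.13 az -0.15
```

Emit:
move_arm([
  {"dx": 0.3,"dy": -0.5,"dz": 0.4,"ax": 0,"ay": 0,"az": -0.1},
  {"dx": 0,"dy": 0,"dz": 0,"ax": 0,"ay": 0,"az": 0},
  {"dx": 0,"dy": 0,"dz": 0,"ax": 0,"ay": 0,"az": 0},
])

```text
time_s: 7.75
tool_pos: [0.5287, 0.2497, 0.1165]
orientation: [3.103, 0.491, 0.006]
ft_force: [0.0, 0.4, -3.0]
finger_gap: 0.267
```

```bash
python3 plan.py .5285 .2478 .1 18; python3 fix.py b; python3 plan.py .5285 .2478 .1 18
```

```text
t 7.75 pos [0.5287 0.2497 0.1165] off mm [ -0.2  -1.9 -16.5] yaw 17.98 F [ 0.   0.4 -3. ] gap 0.267 rows 1
dx -0.08 dy 0.17 dz 1.65  ax 0.04 ay -0.21 az -0.02
tcp [528.7 249.7 116.5] yaw 17.98
scene gtop 234 [527.3 245.5] [109.   93.3] 17.7 z 0.1014
scene handle 44 [532.8 239.8] [54.4 36.6] 45.2 z 0.1361
scene ply 523 [527.1 242.9] [181.6 142.2] 19.3 z 0.0158
side gtop 295 [522.  244.1] [113.  93.] 15.6 z 0.1028
side handle 86 [516.3 241.6] [42.  43.2] 8.9 z 0.1377
side ply 589 [521.6 243.3] [182.5 144.1] 18.6 z 0.0172
t 7.85 pos [0.5287 0.2497 0.1164] off mm [ -0.2  -1.9 -16.4] yaw 17.97 F [-0.6 -0.7 -3.2] gap 0.263 rows 1
dx -0.08 dy 0.17 dz 1.64  ax 0.04 ay -0.20 az -0.03
```

Emit:
move_arm([
  {"dx": 0,"dy": 0.2,"dz": 0.6,"ax": 0,"ay": -0.1,"az": 0},
  {"dx": 0,"dy": 0,"dz": 0.4,"ax": 0,"ay": 0,"az": 0},
  {"dx": 0,"dy": 0,"dz": 0,"ax": 0,"ay": 0,"az": 0},
])

```text
time_s: 8.15
tool_pos: [0.5296, 0.2477, 0.1063]
orientation: [3.103, 0.491, 0.005]
ft_force: [-0.7, 0.7, -3.2]
finger_gap: 0.266
```

```bash
python3 plan.py .5285 .2475 .1 18
```

```text
t 8.15 pos [0.5296 0.2477 0.1063] off mm [-1.1 -0.2 -6.3] yaw 17.98 F [-0.7  0.7 -3.2] gap 0.266 rows 1
dx -0.12 dy -0.02 dz 0.63  ax 0.04 ay -0.16 az -0.02
```

Emit:
move_arm([
  {"dx": -0.1,"dy": 0,"dz": 0.3,"ax": 0,"ay": 0,"az": 0},
  {"dx": 0,"dy": 0,"dz": 0.3,"ax": 0,"ay": 0,"az": 0},
  {"dx": 0,"dy": 0,"dz": 0.3,"ax": 0,"ay": 0,"az": 0},
  {"dx": 0,"dy": 0,"dz": 0,"ax": 0,"ay": 0,"az": 0},
])

```text
time_s: 8.55
tool_pos: [0.5282, 0.247, 0.0957]
orientation: [3.103, 0.49, 0.002]
ft_force: [0.0, -0.2, -3.7]
finger_gap: 0.264
```

```bash
python3 plan.py .5285 .2475 .0836 18
```

```text
t 8.55 pos [0.5282 0.247  0.0957] off mm [  0.3   0.5 -12.1] yaw 17.96 F [ 0.  -0.2 -3.7] gap 0.264 rows 1
dx 0.04 dy -0.04 dz 1.21  ax 0.04 ay -0.08 az -0.04
```

No push from the pin with the underside at about 50 mm, so the socket is over it. Now pressing down.

Emit:
move_arm([
  {"dx": 0,"dy": 0,"dz": 0.3,"ax": 0,"ay": 0,"az": 0},
  {"dx": 0,"dy": 0,"dz": 0.3,"ax": 0,"ay": 0,"az": 0},
  {"dx": 0,"dy": 0,"dz": 0.3,"ax": 0,"ay": 0,"az": 0},
])

```text
time_s: 8.85
tool_pos: [0.5287, 0.2473, 0.0884]
orientation: [3.103, 0.49, 0.003]
ft_force: [-3.7, -1.9, 6.7]
finger_gap: 0.263
```

```bash
python3 plan.py .5285 .2475 .0836 18
```

```text
t 8.85 pos [0.5287 0.2473 0.0884] off mm [-0.2  0.2 -4.8] yaw 17.96 F [-3.7 -1.9  6.7] gap 0.263 rows 1
dx -0.02 dy -0.03 dz 0.48  ax 0.04 ay -0.12 az -0.04
```

Emit:
move_arm([
  {"dx": -0.05,"dy": 0,"dz": 0.3,"ax": 0,"ay": 0,"az": 0},
  {"dx": -0.05,"dy": 0,"dz": 0.3,"ax": 0,"ay": 0,"az": 0},
  {"dx": 0,"dy": 0,"dz": 0.3,"ax": 0,"ay": 0,"az": 0},
])

```text
time_s: 9.15
tool_pos: [0.5287, 0.2473, 0.085]
orientation: [3.103, 0.491, 0.006]
ft_force: [-12.0, -4.2, 25.4]
finger_gap: 0.266
```

```bash
python3 plan.py .5285 .2475 .0836 18; python3 meas.py w6; python3 hand.py w6
```

```text
t 9.15 pos [0.5287 0.2473 0.085 ] off mm [-0.2  0.2 -1.4] yaw 17.97 F [-12.   -4.2  25.4] gap 0.266 rows 1
dx -0.02 dy -0.02 dz 0.14  ax 0.06 ay -0.20 az -0.03
n 11940 tilt deg (x,y) [0.33 0.  ] top z at tcp 11.6 front edge x mm 53.5 yaw deg 0.08 sides [-43.6  45.5] ymid [0.9 1.  0.9 1.  0.9 1. ]
```

Emit:
move_arm([
  {"dx": -0.2,"dy": 0,"dz": 0,"ax": 0,"ay": 0,"az": 0},
  {"dx": -0.2,"dy": 0,"dz": 0,"ax": 0,"ay": 0,"az": 0},
])

```text
time_s: 9.4
tool_pos: [0.5286, 0.2473, 0.0898]
orientation: [-3.102, -0.491, -0.019]
ft_force: [1.3, -0.5, 5.0]
finger_gap: 0.266
```

```bash
python3 plan.py .5285 .2475 .0836 18
```

```text
t 9.4 pos [0.5286 0.2473 0.0898] off mm [-0.1  0.2 -6.2] yaw 17.99 F [ 1.3 -0.5  5. ] gap 0.266 rows 1
dx -0.01 dy -0.02 dz 0.62  ax 0.07 ay -0.69 az -0.01
```

Emit:
move_arm([
  {"dx": -0.05,"dy": 0,"dz": 0.5,"ax": 0,"ay": -0.7,"az": 0},
  {"dx": 0,"dy": 0,"dz": 0.4,"ax": 0,"ay": 0,"az": 0},
  {"dx": -0.05,"dy": 0,"dz": 0.3,"ax": 0,"ay": 0,"az": 0},
])

```text
time_s: 9.7
tool_pos: [0.5292, 0.2476, 0.0851]
orientation: [3.102, 0.491, 0.004]
ft_force: [-9.0, -4.0, 21.9]
finger_gap: 0.266
```

```bash
python3 plan.py .5285 .2475 .0836 18;python3 fix.py c; python3 plan.py .5285 .2475 .0836 18; python3 meas.py w7; python3 hand.py w7
```

```text
t 9.7 pos [0.5292 0.2476 0.0851] off mm [-0.7 -0.1 -1.5] yaw 17.99 F [-9.  -4.  21.9] gap 0.266 rows 1
dx -0.06 dy -0.02 dz 0.15  ax 0.07 ay -0.15 az -0.01
tcp [529.2 247.6  85.1] yaw 17.99
scene gtop 254 [526.9 243. ] [110.5  92.9] 17.9 z 0.0699
scene handle 45 [532.3 236.8] [55.7 36.8] 39.6 z 0.1054
scene ply 528 [526.7 241.9] [184.2 144.4] 20.7 z 0.0158
side gtop 283 [522.9 242.4] [110.6  93.8] 18.0 z 0.0711
side handle 78 [515.2 240.3] [41.7 43.3] 7.3 z 0.1062
side ply 576 [523.5 242.7] [187.4 143.5] 16.8 z 0.0174
t 9.8 pos [0.5292 0.2475 0.0851] off mm [-0.7 -0.  -1.5] yaw 18.0 F [-6.9 -2.7 15.7] gap 0.266 rows 1
dx -0.06 dy -0.02 dz 0.15  ax 0.07 ay -0.17 az -0.00
n 11931 tilt deg (x,y) [0.29 0.01] top z at tcp 11.7 front edge x mm 53.5 yaw deg 0.09 sides [-43.6  45.5] ymid [0.9 0.9 1.  0.9 1.  1. ]
```

View pics/f_c.png

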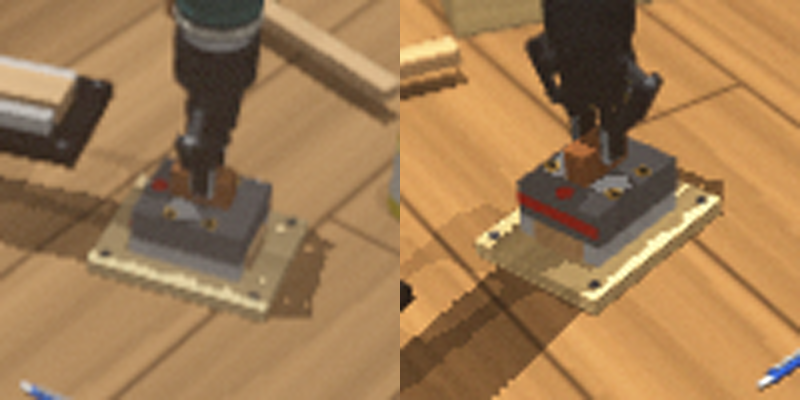

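The guide sits on both rails in both views, red end at the pin end, with its top 34 mm above the rail tops. I'll check that the push holds as time passes.

Emit:
move_arm([
  {"dx": 0,"dy": 0,"dz": 0.4,"ax": 0,"ay": 0,"az": 0},
])

```text
time_s: 9.95
tool_pos: [0.5292, 0.2476, 0.085]
orientation: [3.102, 0.491, 0.004]
ft_force: [-14.2, -5.6, 28.3]
finger_gap: 0.268
```

Run:
```python
from h import *
for i in range(12):
    im,d=camera("scene")
    if i%3==2:
        s=get_state();print(round(s["time_s"],2),s["tool_pos"].round(4),s["ft_force"].round(1),s["finger_gap"].round(3),abs(s["qd"]).max().round(4))
# level of guide top relative to rails/ply, per fixed camera
for n in("scene","side"):
    im,d,K,D,W=grab(n);P=cloud(d,K,D,W).reshape(-1,3);c=im.reshape(-1,3).astype(int)
    a=np.radians(18);X=(P[:,:2]-[.5268,.2425])@np.array([[np.cos(a),-np.sin(a)],[np.sin(a),np.cos(a)]])
    m=(abs(X[:,0])<.05)&(abs(X[:,1])<.04)&(abs(P[:,2]-.0705)<.005)
    k=np.linalg.lstsq(np.c_[X[m],np.ones(m.sum())],P[m,2],rcond=None)[0]
    m2=(P[:,2]>.01)&(P[:,2]<.023)&(abs(X[:,0])<.088)&(abs(X[:,1])<.068);k2=np.linalg.lstsq(np.c_[X[m2],np.ones(m2.sum())],P[m2,2],rcond=None)[0]
    print(n,"top-ply mm at socket/far/centre",[((k-k2)@[x,0,1]*1000).round(2) for x in(-.035,.045,0)],"(home 54)","tilt",(k-k2)[:2].round(4))
```

```text
Traceback (most recent call last):
AttributeError: 'float' object has no attribute 'round'
```

Run:
```python
from h import *
for i in range(9):
    im,d=camera("scene")
    if i%3==2:
        s=get_state();print(round(s["time_s"],2),s["tool_pos"].round(4),s["ft_force"].round(1),round(s["finger_gap"],3),round(abs(s["qd"]).max(),4))
for n in("scene","side"):
    im,d,K,D,W=grab(n);P=cloud(d,K,D,W).reshape(-1,3)
    a=np.radians(18);X=(P[:,:2]-[.5268,.2425])@np.array([[np.cos(a),-np.sin(a)],[np.sin(a),np.cos(a)]])
    m=(abs(X[:,0])<.05)&(abs(X[:,1])<.04)&(abs(P[:,2]-.0705)<.005)
    k=np.linalg.lstsq(np.c_[X[m],np.ones(m.sum())],P[m,2],rcond=None)[0]
    m2=(P[:,2]>.01)&(P[:,2]<.023)&(abs(X[:,0])<.088)&(abs(X[:,1])<.068);k2=np.linalg.lstsq(np.c_[X[m2],np.ones(m2.sum())],P[m2,2],rcond=None)[0]
    print(n,"top-ply mm at socket/far/centre",[((k-k2)@[x,0,1]*1000).round(2) for x in(-.035,.045,0)],"(home 54)","tilt",(k-k2)[:2].round(4))
```

```text
10.25 [0.5292 0.2476 0.085 ] [-11.4  -4.3  22.2] 0.266 0.0015
10.4 [0.5292 0.2476 0.0851] [-10.9  -5.4  22.3] 0.269 0.0021
10.55 [0.5292 0.2476 0.085 ] [-11.4  -3.8  21.4] 0.27 0.0016
scene top-ply mm at socket/far/centre [np.float64(54.36), np.float64(54.17), np.float64(54.28)] (home 54) tilt [-0.0024  0.0041]
side top-ply mm at socket/far/centre [np.float64(54.41), np.float64(54.07), np.float64(54.26)] (home 54) tilt [-0.0042 -0.001 ]
```

```bash
python3 -c "
from plant import *
finish_job();s=get_state();print(s['time_s'],s['tool_pos'],s['ft_force'],s['finger_gap'])"
```

```text
the job is handed in; nothing more can be done
the job is handed in; nothing more can be done
```

The job is handed in, with no verdict reported: the grey guide is on the jig, socket over the pin and red end at the pin end. The arm is still gripping it and pressing it down.

**Last checks before handing in:**
- **Height and level:** both fixed cameras put the guide top 54.1–54.4 mm above the plywood at both ends (54 mm is home). The tilt was under 0.005 rad.
- **Square and centred:** the guide's centre was within about 1 mm of the jig's in both views. Its yaw was about 18°; the jig read 17–21° in the same pictures and about 18° overall.
- **Push and grip:** the wrist force held steady at about 22 N upward over 0.3 s. The TCP did not move, and the gripper was closed on the handle. The clock was at about 10.7 s.

**What disagreed or was left unchecked:**
- **Camera offsets:** the wrist and fixed cameras differed by 2–5 mm in absolute position, so I aligned by comparing the guide and jig within each camera.
- **Sideways force:** about 12 N remained towards the jig's pin end (-x). It was not removed.
- **Rise during trial:** the guide rose about 5 mm partway through the pressing, when I tried to shift it sideways, and I then pressed it back down.
- **Final state:** the last reading after hand-in was refused, so the numbers above are from just before it. I did not measure the other objects, but no contact with them was seen.

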